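# Move the toast from toaster to toast rack with the sprung tongs

## Task

The toast has popped up. Take the tongs from their rest and, touching the bread with nothing but the tongs, lift the slice out of the toaster and stand it upright in either of the empty slots of the toast rack, right down on the rack's base, setting it in rather than dropping it. Then lay the tongs back on their rest as you found them and let go; leave the two slices already in the rack, the jam jar beside it and the cup where they stand.

Things in the scene. Friction and masses are not known exactly. Their poses are not given: they have to be found in the camera images.
- tongs_grip (a point): Sprung steel tongs, 280 mm long, 0.10 kg, level on their rest. Point midway between the two black grip sleeves (48 mm long in x, 24 mm high, centred on it), near the balance point. x points to the tips, y across (squeezing direction), z up. Arms are hinged 115 mm behind it and spring open. Open they measure 49 mm over the sleeves; each 1 mm of squeeze closes the tips 2.1 mm; at 32 mm the tip gap is 14 mm.
- tongs_tips (a point): Point midway between the tips of the tongs, 120 mm ahead (+x) of tongs_grip at the same height. The tips are flat upright pads 4 mm thick, 20 mm high, from 22 mm behind to 30 mm ahead of this point; open gap 50 mm.
- tongs: The same tongs; origin 12 mm below tongs_grip, same axes. The sleeves are rubbery, their outsides parallel at 45 mm. The springs push back 5 N at the sleeves when nearly open, 10 N at 32 mm: fingers set to 44 to 46 mm still hold the tongs while the tips stand 40 mm apart; past 49 mm they fall out. A squeeze of 25 N at the sleeves pinches with about 7 N at the tips.
- toast_center (a point): Slice of toast to move: stiff, 100 mm wide (x; 90 mm in the lower 80 mm), 14 mm thick (y), 110 mm high (z up), 0.045 kg. Point at its centre, 55 mm below its top and above its lower edge. It stands in a toaster slot, x along the slot away from the robot, its top 65 mm above the toaster's top.
- toaster: Two-slot toaster, fixed. Origin on the counter under the middle of the slots, z up, x along the slots away from the robot. 156 mm wide (y), x from -108 to 101 mm, top at 175 mm; lever and dial reach out to x = -129 mm below 150 mm height. Slots 125 mm long, 25 mm wide, at y = -32.5 mm (holds the toast, on a carrier 130 mm high) and y = +32.5 mm (empty).
- rack: Steel toast rack, fixed. Origin on the counter under its middle, z up, x along the slots away from the robot. Slices stand on its base plate (116 x 140 mm, top at 10 mm). Five arches of 4 mm wire at y = -54, -27, 0, 27, 54 mm, 84 mm long in x, 68 mm high, leave four slots 23 mm wide: y = -13.5 and +13.5 mm (empty), -40.5 and +40.5 mm (each holds a slice).
- rack_toast_center (a point): Centre, half-way up, of a like slice of toast that already stands in the rack's slot at y = +40.5 mm. To be left there.
- rack_toast_2_center (a point): Centre, half-way up, of another such slice in the rack's slot at y = -40.5 mm. To be left there. A slice in a middle slot has its neighbour's face 13 mm from its own, so the tongs' tips may open only 8 mm each there: about 40 mm over the sleeves.
- rest: Tongs rest, fixed. Wooden foot 150 mm (x) by 84 mm (y), 8 mm thick, with wire saddles at x = -55 and +55 mm: level bars, top at 33 mm, ends turned up to 47 mm at y = -36 and +36 mm. Origin on the counter under its middle, z up, x the way the tongs' tips point (to the left, along the counter's edge). The tongs lie on both bars, tongs_grip over the origin, 41 mm above it.
- jar_2_center (a point): Jam jar, 57 mm wide, 91 mm high, half-way up: the jar between toaster and rack, behind the tongs. Just behind it stands a wide fixed basket of loaves, up to 170 mm high.
- espresso_cup_center (a point): Espresso cup with handle, 89 mm long, 48 mm high, half-way up; stands at the counter's front edge, by the rack.

How it is judged (in metres and radians):
On the way, in this order (a step that is already met when the one before it is completed fails the run):
1. the toast is lifted clear of the toaster's slot by the tongs, more than 40 mm up (z of toast_center in the frame of toaster above 0.225 m and contact force between tongs and toast above 0.3 N), for 0.2 s.
2. the toast stands upright on the base of the rack in a slot that was empty, let go by the tongs (z of toast_center in the frame of rack between 0.055 and 0.076 m and y of toast_center in the frame of rack between -0.029 and 0.029 m and x of toast_center in the frame of rack between -0.03 and 0.03 m and angle between toast_center's own z axis and vertical below 0.2 rad and angle between the x axis of toast_center and the x axis of rack, either way round below 0.2 rad and contact force between tongs and toast below 0.05 N), for 0.2 s.
At the end, for the whole second after the job is handed in: The toast stands upright (0.2 rad) and along the slot (0.2 rad) in one of the two empty slots, its lower edge on the rack's base, within 30 mm of mid-slot; the tongs lie level on both saddles, tips as before, within 30 mm along and 20 mm across of where they lay; both let go and at rest (all of step 2 and x of tongs_grip in the frame of rest between -0.03 and 0.03 m and y of tongs_grip in the frame of rest between -0.02 and 0.02 m and z of tongs_grip in the frame of rest between 0.034 and 0.05 m and angle between tongs_grip's own z axis and vertical below 0.15 rad and x of tongs_tips in the frame of rest above 0.08 m and linear speed of each of toast, tongs below 0.02 m/s and contact force between the fingers and tongs below 0.05 N); the robot touches nothing.
It fails at once if the gripper or the arm touches a slice of toast (contact force between any of the fingers, the arm and toast above 0.3 N or contact force between any of the fingers, the arm and rack_toast above 0.3 N or contact force between any of the fingers, the arm and rack_toast_2 above 0.3 N).
It fails at once if the toast, once away from the toaster, falls freely with its lower edge more than 35 mm above the base of the rack (contact force between toast and anything else below 0.01 N and height (world z) of toast_center above 0.1 m and horizontal distance between toast_center and toaster above 0.09 m).
It fails at once if a slice already in the rack is moved more than 20 mm (distance of any of rack_toast_center, rack_toast_2_center from where it was at the start of the episode above 0.02 m).
It fails at once if the jam jar or the cup is moved more than 20 mm (distance of any of jar_2_center, espresso_cup_center from where it was at the start of the episode above 0.02 m).
It also fails if it takes over 67 s, if anything falls off the work surface, if the arm or the gripper's body presses on something with over 40 N, if the wrist force passes 120 N, or if a joint passes its speed limit or range.

## Robot

A 7-joint arm with a two-finger parallel gripper is mounted at the origin on a cart in front of the work surface, level with it; the furniture and walls round the work are solid. World frame = base frame: x ahead of the robot, y to its left, z up, the work surface at z = 0. Lengths are in mm, angles in degrees, forces in N, time in s.
With the tool pointing down it reaches from about 350 to 900 mm from the base axis. Payload 19.9 kg.
Tool frame: the origin (TCP) lies on the centre line of the jaws, within the pads' length; the fingertips stand 19 mm ahead of it and the grasp point (between the pads) is the TCP (arm.tips_ahead is the z of the fingertips in the tool frame, in mm); z points along the fingers, y is the line along which they close (so a half turn about z gives the same grasp; the last joint's range is limited). The gripper opens to 85 mm and grips with 20 to 120 N. Pads are 22 mm wide; open, the fingers measure 114 mm over their backs; the gripper's body (76 mm by 85 mm) begins 54 mm behind the grasp point. The pads swing forward as they close: fully open they stand 13 mm farther back than shut.
Start: joints at [64.085, 23.915, -0.59, 92.452, 0.269, 63.638, -3.037], TCP at [249.584, -572.985, 250.26] pointing down, gripper open.
Joint ranges: [-161.28, 161.28], [-22.2, 115.67], [-73.04, 71.86], [3.21, 147.25], [-68.34, 248.33], [10.77, 114.83], [-161.83, 161.83]. Speed limits (degrees/s): [108.29, 108.29, 136.94, 136.94, 172.46, 172.46, 172.46].

## Interface

Orientations are given as [roll, pitch, yaw] about the fixed x, y, z axes, in that order (R = Rz(yaw) Ry(pitch) Rx(roll)).
In Python, from bench import arm, imaging, workorder gives the robot as it stands.
- The arm moves only by the tool carry_out, never from a script. Its argument "series" is a list that holds one entry, the list of rows, each a list of 7 numbers: the opening, from 0 (shut) to 1 (fully open), then the shift along the world's x, y, z in cm, then the turn, a rotation vector about the world's x, y, z in degrees. In form: [[[jaw, dx, dy, dz, ax, ay, az], ...]]. A call has exactly 5 rows; each row is the pose to reach, as a shift and turn from the pose commanded when the call began; what a row does not reach only later rows make up. A row lasts 1/8 s, in which the tool goes at most 62.5 mm and 10.7 degrees, less where a joint would pass 70% of its speed; a pose out of reach is approached as far as the arm can. A call with a gripper value outside its range is refused whole. The fingers move at their own pace and stop on an object; "squeeze" is the grip in N (left out, the last holds). Time passes only in rows, so rows that repeat a pose let the fingers close, or fill a call up. It gives the time, the measured TCP pose, the force, the opening and the grip force at its end, in the units of the state.
- arm.observe(): the state, without advancing time (a new reading comes with each control period).
- imaging.camera(name): name is "scene" or "side" or "wrist"; returns the picture (420x560x3 uint8, blue, green, red); there is no depth.
- imaging.camera_info(name): a dict with "K" (3x3 intrinsics, pixels), "cam_to_world" (4x4, takes a point from camera to world coordinates). Camera axes: x right, y up, looking along -z (the intrinsics and any distortion apply to the point x, -y, -z); pixel columns grow to the right and rows downward; lengths in mm; the calibration is good to about 2 mm. The wrist camera is an equidistant fisheye: a pixel r from the principal point sees the ray r / f radians off the axis. A picture is of the moment at which its call begins: read the wrist's pose just before it. camera_info takes no time and is no camera call; for the wrist camera it gives the pose at the moment of the call.
- workorder.close_job(): hands the job in; it is judged then, once.
The state is a dict: "t": time; "joint_pos": joint angles; "joint_vel": joint speeds; "joint_torque": joint torques, N m; "tcp_pos": TCP position; "tcp_rot": TCP orientation; "wrist_force": force on the tool from outside, world axes, zero at the start; "ft_torque": the same for the moment, N m; "opening": finger opening in mm; "finger_force": force on a finger pad.
Only numpy, scipy, OpenCV 4.12 (cv2) and the standard library are available. Lean on these libraries where they do the work, as an engineer would, in place of code of your own. Each camera call takes 0.05 s, during which the arm holds its last target. There are 200 camera calls.

## Working session

There is one attempt and no reset: what is moved stays moved. The work goes in short steps, Python scripts to look and compute and a tool call to move; the robot and the scene stay as the last step left them, time stands still between calls to the robot, and variables do not carry over. Pictures are saved under pics/ and viewed, at most 10 in all, crops included, and the job is handed in when it is done.

Besides the shell and the picture viewer there is one more tool, called after "Emit:" by a JSON object that holds its "api" and its "payload", one argument or row to a line. carry_out: Moves the arm, as the interface text tells. Its arguments: {"type":"object","properties":{"series":{"type":"array"},"squeeze":{"type":"number"}},"required":["series"]}

```bash
mkdir -p pics; cat > h.py <<'E'
import numpy as np, cv2
from bench import arm, imaging, workorder
def shot(n,f): 
    im=imaging.camera(n); cv2.imwrite('pics/'+f,im); return im
def ray(n,u,v,info=None):
    c=info or imaging.camera_info(n);K=np.array(c['K']);T=np.array(c['cam_to_world'])
    x=(u-K[0,2])/K[0,0];y=(v-K[1,2])/K[1,1]
    d=np.array([x,-y,-1.])
    if n=='wrist':
        r=np.hypot(x,y);s=np.sin(r)/max(r,1e-9);d=np.array([x*s,-y*s,-np.cos(r)])
    return T[:3,3],T[:3,:3]@d
def onz(n,u,v,z,info=None):
    o,d=ray(n,u,v,info);return o+d*(z-o[2])/d[2]
def proj(n,P,info=None):
    c=info or imaging.camera_info(n);K=np.array(c['K']);T=np.array(c['cam_to_world'])
    p=T[:3,:3].T@(np.array(P,float)-T[:3,3]);x,y,z=p[0],-p[1],-p[2]
    if n=='wrist':
        r=np.hypot(x,y);t=np.arctan2(r,z);x,y=x/r*t,y/r*t
    else: x,y=x/z,y/z
    return np.array([K[0,0]*x+K[0,2],K[1,1]*y+K[1,2]])
E
python3 - <<'E'
from h import *
ims=[shot(n,n+'0.png') for n in('scene','side','wrist')]
for n in('scene','side','wrist'):
    c=imaging.camera_info(n);print(n,np.round(np.array(c['K']),1).tolist(),np.round(c['cam_to_world'],3).tolist(), [k for k in c])
s=arm.observe();print(s)
E
```

```text
scene [[455.4, 0.0, 280.9], [0.0, 455.4, 203.1], [0.0, 0.0, 1.0]] [[-0.615, 0.551, -0.564, 40.171], [-0.789, -0.429, 0.441, 564.063], [0.001, 0.716, 0.698, 742.013], [0.0, 0.0, 0.0, 1.0]] ['K', 'cam_to_world']
side [[445.9, 0.0, 279.0], [0.0, 445.9, 202.3], [0.0, 0.0, 1.0]] [[-0.932, 0.142, -0.335, 238.291], [-0.363, -0.413, 0.835, 876.347], [-0.02, 0.9, 0.436, 486.355], [0.0, 0.0, 0.0, 1.0]] ['K', 'cam_to_world']
wrist [[325.2, 0.0, 281.9], [0.0, 325.2, 213.2], [0.0, 0.0, 1.0]] [[0.4, 0.866, 0.301, 327.289], [-0.917, 0.378, 0.131, -538.935], [0.0, -0.328, 0.945, 373.792], [0.0, 0.0, 0.0, 1.0]] ['K', 'cam_to_world']
{'t': 0.15, 'joint_pos': array([64.0848923 , 23.94161865, -0.58940267, 92.47739345,  0.27072326,
       63.63894993, -3.03572541]), 'joint_vel': array([ 0.00374485, -0.09484359,  0.12117247, -0.13022717,  0.02003305,
        0.06965965, -0.0254845 ]), 'joint_torque': array([ 1.65435331e-04, -8.64745617e+01,  6.78391177e-01, -4.35056019e+01,
        1.91391661e-02,  5.82468056e-03, -8.63363994e-05]), 'tcp_pos': array([ 249.4705196 , -572.77599641,  249.78994034]), 'tcp_rot': array([-1.79943663e+02,  6.26571879e-03,  2.35385254e+01]), 'wrist_force': array([-0.09519804, -0.32277031, -0.03417478]), 'ft_torque': array([ 0.00280779,  0.03184302, -0.01046795]), 'finger_force': 0.0, 'opening': 85.17614512650948}
```

View pics/scene0.png

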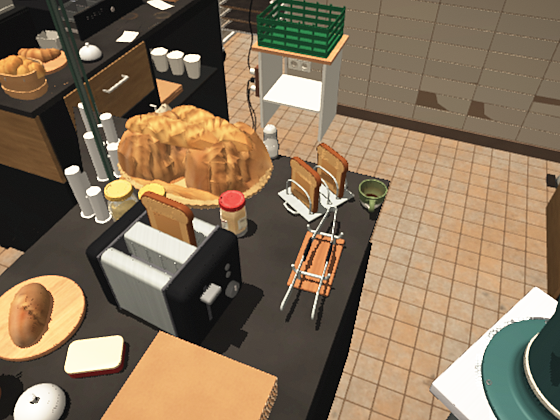

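View pics/side0.png

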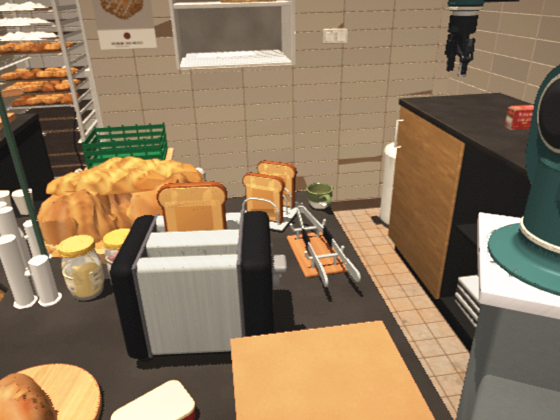

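View pics/wrist0.png

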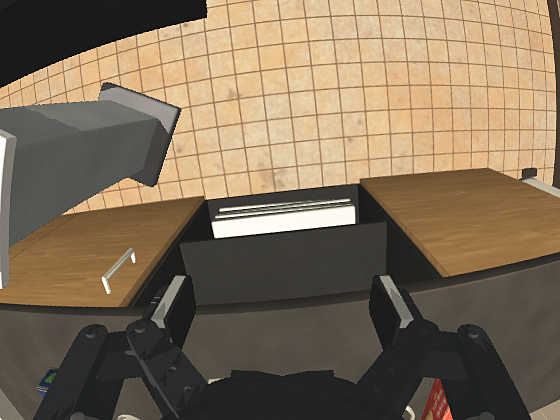

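The scene view shows the tongs from hinge (333,205) to tips (285,308), the toaster at (165,260) with toast at (170,215), the rack at (315,190), the jar at (232,212) and the cup at (372,195). The side view shows the same things; the wrist camera sees only the floor and fittings. I'll enlarge the crops next.

```bash
python3 - <<'E'
import cv2,numpy as np
a=cv2.imread('pics/scene0.png')[140:330,80:400];b=cv2.imread('pics/side0.png')[155:365,110:370]
A=cv2.resize(a,None,fx=2.5,fy=2.5,interpolation=cv2.INTER_CUBIC);B=cv2.resize(b,None,fx=2.85,fy=2.85,interpolation=cv2.INTER_CUBIC)
cv2.imwrite('pics/sc.png',A);cv2.imwrite('pics/sd.png',B)
E
```

```text
(no output)
```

View pics/sc.png

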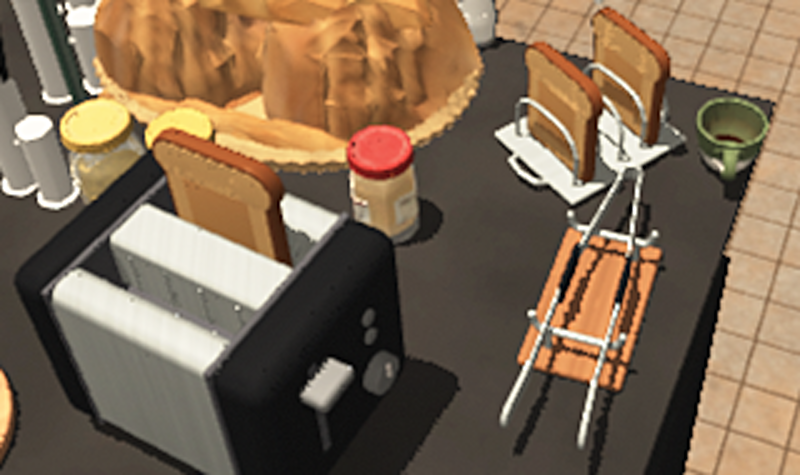

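View pics/sd.png

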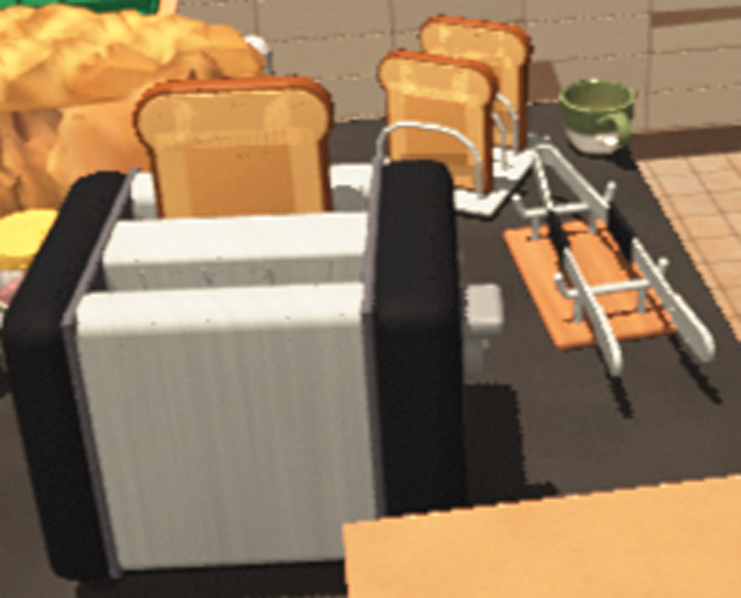

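The scene crop shows the rest foot corners at (572,228), (663,250), (623,388) and (520,362), and the tong tips at (505,422) and (583,443). The toast top runs (160,140)–(284,185), the jar lid is at (380,150), and the rack plate is around (590,150). The side crop shows the same things from the left, with the toast top at y≈85 and the tips at (615,368) and (708,355).

```bash
cat > m.py <<'E'
from h import *
C={n:imaging.camera_info(n) for n in('scene','side')}
def S(u,v,z): return np.round(onz('scene',80+u/2.5,140+v/2.5,z,C['scene'])[:2])
def D(u,v,z): return np.round(onz('side',110+u/2.85,155+v/2.85,z,C['side'])[:2])
print('rest z8 S',*[S(u,v,8) for u,v in((572,228),(663,250),(623,388),(520,362))],'D',*[D(u,v,8) for u,v in((503,232),(605,222),(675,330),(565,347))])
print('tips z51 S',S(507,410,41),S(584,430,41),'hinge',S(630,178,41),'D',D(615,362,41),D(708,350,41),'hinge',D(545,145,41))
print('rack plate z10 S',S(572,202,10),S(497,135,10),S(685,138,10),'D',D(487,215,10),D(535,155,10))
print('rack toasts top z120 S',S(528,43,120),S(600,90,120),S(594,10,120),S(668,60,120),'D',D(380,60,120),D(494,70,120),D(422,20,120),D(530,35,120))
print('toast top z240 S',S(155,142,240),S(180,132,240),S(268,190,240),S(286,180,240),'D',D(140,92,240),D(325,92,240))
print('toaster top z175 S right end cap corner',S(345,215,175),S(205,360,175),S(165,180,175),S(52,290,175),'D',D(70,320,175),D(130,175,175),D(367,308,175),D(380,165,175))
print('jar lid z91',S(380,145,91),'cup',S(733,120,48),D(597,95,48))
E
python3 m.py
```

```text
rest z8 S [527. 106.] [460.  61.] [378. 182.] [445. 230.] D [530. 110.] [463.  71.] [380. 191.] [442. 233.]
tips z51 S [400. 278.] [353. 245.] hinge [519.  49.] D [396. 282.] [347. 252.] hinge [526.  25.]
rack plate z10 S [550.  87.] [659.  86.] [548. -50.] D [549.  93.] [548. -14.]
rack toasts top z120 S [643.  65.] [557.  57.] [643. -12.] [551. -15.] D [639.  79.] [551.  70.] [643.  -9.] [549.  -5.]
toast top z240 S [594. 413.] [593. 397.] [512. 378.] [513. 365.] D [601. 414.] [516. 385.]
toaster top z175 S right end cap corner [520. 324.] [471. 455.] [626. 406.] [580. 506.] D [580. 511.] [637. 387.] [462. 459.] [515. 333.]
jar lid z91 [641. 223.] cup [512. -69.] [511. -66.]
```

Emit:
{"api": "carry_out", "payload": {
  "series": [
    [[1,1.4,4.8,0,0,0,6.7],[1,2.7,9.6,0,0,0,13.4],[1,4.1,14.4,0,0,0,20],[1,5.4,19.2,0,0,0,26.7],[1,6.8,24,0,0,0,33.4]]
  ]
}}

```text
t: 0.78
tcp_pos: [317.7, -331.4, 250.2]
tcp_rot: [-180.0, 0.0, 57.2]
wrist_force: [0.8, -0.3, -0.2]
opening: 85.3
finger_force: 0.0
```

Emit:
{"api": "carry_out", "payload": {
  "series": [
    [[1,1.4,4.8,0,0,0,6.7],[1,2.7,9.6,0,0,0,13.4],[1,4.1,14.4,0,0,0,20],[1,5.4,19.2,0,0,0,26.7],[1,6.8,24,0,0,0,33.4]]
  ]
}}

```text
t: 1.4
tcp_pos: [385.7, -91.4, 250.4]
tcp_rot: [180.0, 0.0, 90.5]
wrist_force: [1.0, 0.8, 0.4]
opening: 85.1
finger_force: 0.0
```

Emit:
{"api": "carry_out", "payload": {
  "series": [
    [[1,1.4,4.8,0,0,0,6.7],[1,2.7,9.6,0,0,0,13.4],[1,4.1,14.4,0,0,0,20],[1,5.4,19.2,0,0,0,26.7],[1,6.8,24,0,0,0,33.4]]
  ]
}}

```text
t: 2.02
tcp_pos: [453.8, 148.5, 250.3]
tcp_rot: [180.0, 0.0, 123.9]
wrist_force: [0.5, -0.2, 0.4]
opening: 85.5
finger_force: 0.0
```

```bash
python3 - <<'E'
from h import *
import pickle
c=imaging.camera_info('wrist');im=shot('wrist','w1.png');pickle.dump(c,open('w1.pkl','wb'))
print(np.round(proj('wrist',[453,148,41],c)),np.round(proj('wrist',[453-.557*120,148+.83*120,41],c)),arm.observe()['joint_pos'])
cv2.imwrite('pics/w1b.png',cv2.resize(im,None,fx=1.42,fy=1.42,interpolation=cv2.INTER_CUBIC))
E
```

```text
[281. 185.] [281.  70.] [ 17.58512116  12.91952211 -45.01494836 111.38981623  10.42959256
  59.67687192   2.57379865]
```

View pics/w1b.png

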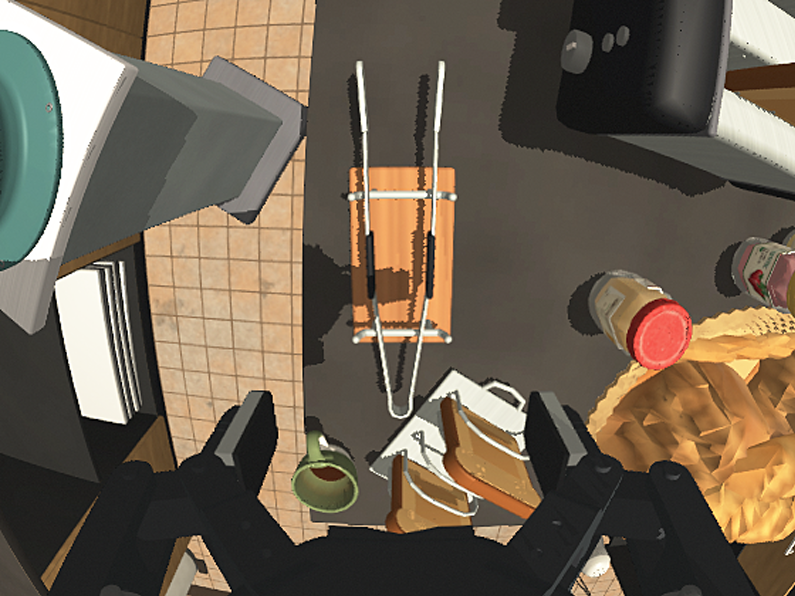

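The tongs sleeves are at (370,265) and (431,265), tips at (361,62) and (441,62), and hinge at (400,412), all in line with the gripper and within 2 mm of my estimate. Going down.

Emit:
{"api": "carry_out", "payload": {
  "series": [
    [[1,0,0,-5,0,0,0],[1,0,0,-10,0,0,0],[1,0,0,-15,0,0,0],[1,0,0,-19,0,0,0],[1,0,0,-21,0,0,0]]
  ],
  "squeeze": 30
}}

```text
t: 2.7
tcp_pos: [452.5, 146.8, 38.2]
tcp_rot: [-179.9, -0.1, 123.7]
wrist_force: [1.8, 0.3, 1.1]
opening: 85.0
finger_force: 0.0
```

Emit:
{"api": "carry_out", "payload": {
  "series": [
    [[0.52,0,0,0,0,0,0],[0.52,0,0,0,0,0,0],[0.52,0,0,0,0,0,0],[0.52,0,0,0,0,0,0],[0.52,0,0,0,0,0,0]]
  ]
}}

```text
t: 3.32
tcp_pos: [454.5, 147.4, 41.6]
tcp_rot: [179.9, 0.1, 123.7]
wrist_force: [-0.5, 1.6, 7.4]
opening: 44.4
finger_force: 4.6
```

Emit:
{"api": "carry_out", "payload": {
  "series": [
    [[0.5,0,0,0.3,0,0,0],[0.5,0,0,3,0,0,0],[0.5,0,0,8,0,0,0],[0.5,0,0,14,0,0,0],[0.5,0,0,18,0,0,0]]
  ]
}}

```text
t: 3.95
tcp_pos: [453.7, 147.2, 223.2]
tcp_rot: [179.9, 0.1, 123.7]
wrist_force: [1.0, -0.1, -0.7]
opening: 43.1
finger_force: 7.2
```

```bash
python3 - <<'E'
from h import *
s=arm.observe();print(s['tcp_pos'],s['tcp_rot'],s['wrist_force'],s['opening'],s['joint_pos'])
c=imaging.camera_info('wrist');im=shot('wrist','w2.png')
cv2.imwrite('pics/w2b.png',cv2.resize(im,None,fx=1.42,fy=1.42,interpolation=cv2.INTER_CUBIC))
p=s['tcp_pos'];h=np.radians(s['tcp_rot'][2]);x=np.array([np.cos(h),np.sin(h),0]);y=np.array([-x[1],x[0],0])
for d in(0,120,150):
  print(d,[np.round(1.42*proj('wrist',p+x*d+y*k,c)) for k in(18,-18)])
E
```

```text
[453.67921178 147.16445264 223.23763648] [1.79897283e+02 7.27772237e-02 1.23744934e+02] [ 0.96837959 -0.1254465  -0.71287726] 43.142075589850656 [ 18.22735715  14.9762843  -45.50615751 113.47684004  12.84773275
  56.46375925   0.29560487]
0 [array([344., 424.]), array([456., 424.])]
120 [array([332.,  22.]), array([468.,  22.])]
150 [array([334., -74.]), array([466., -74.])]
```

View pics/w2b.png

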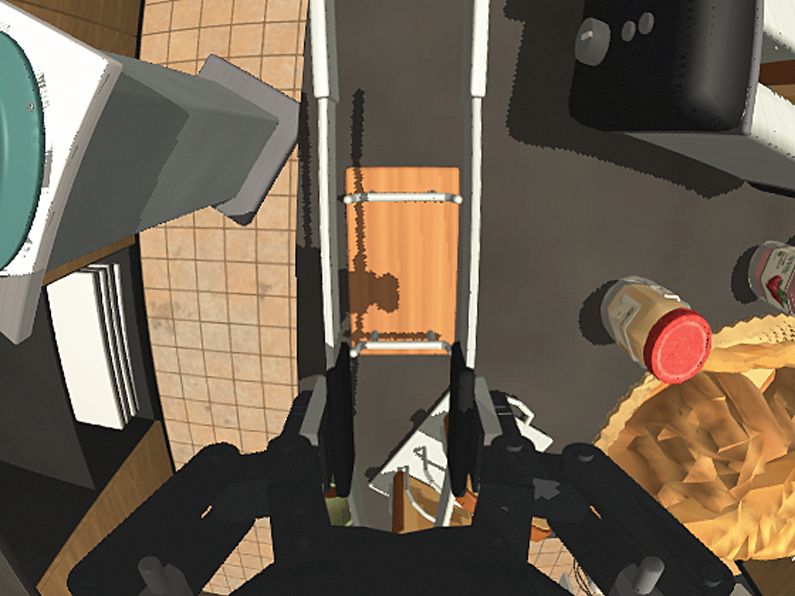

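Tongs are held level and centred, with both arms symmetric about column 400. Swinging round to the toaster.

Emit:
{"api": "carry_out", "payload": {
  "series": [
    [[0.5,-1.2,1,0,0,0,-8],[0.5,-2.4,2,0,0,0,-18],[0.5,-3.6,4,0,0,0,-28],[0.5,-4.8,6,0,0,0,-38],[0.5,-6,8,0,0,0,-48]]
  ]
}}

```text
t: 4.62
tcp_pos: [393.0, 227.5, 220.6]
tcp_rot: [180.0, 0.0, 75.4]
wrist_force: [-0.2, 0.6, -1.5]
opening: 42.8
finger_force: 7.2
```

Emit:
{"api": "carry_out", "payload": {
  "series": [
    [[0.5,-1.2,1.6,0,0,0,-10],[0.5,-2.4,3.2,0,0,0,-20],[0.5,-3.6,4.8,0,0,0,-30],[0.5,-4.8,6.2,0,0,0,-40],[0.5,-5.4,7.5,0,0,0,-50]]
  ]
}}

```text
t: 5.25
tcp_pos: [338.9, 302.4, 220.5]
tcp_rot: [180.0, -0.0, 25.4]
wrist_force: [0.2, 0.4, -0.9]
opening: 43.0
finger_force: 7.2
```

Emit:
{"api": "carry_out", "payload": {
  "series": [
    [[0.5,0,0,0,0,0,-4],[0.5,0,0,0,0,0,-4],[0.5,0,0,0,0,0,-4],[0.5,0,0,0,0,0,-4],[0.5,0,0,0,0,0,-4]]
  ]
}}

```text
t: 5.88
tcp_pos: [339.6, 301.9, 220.3]
tcp_rot: [-180.0, 0.0, 21.8]
wrist_force: [0.1, -0.4, -1.4]
opening: 42.8
finger_force: 7.2
```

```bash
python3 - <<'E'
from h import *
import pickle
s=arm.observe();print(s['tcp_pos'],s['tcp_rot'],s['opening'],s['joint_pos'])
c=imaging.camera_info('wrist');im=shot('wrist','w3.png');pickle.dump(c,open('w3.pkl','wb'))
cv2.imwrite('pics/w3b.png',cv2.resize(im,None,fx=1.42,fy=1.42,interpolation=cv2.INTER_CUBIC))
E
```

```text
[339.647524   301.90434031 220.26341777] [-1.79994443e+02  3.34940406e-03  2.17518308e+01] 42.84714023524609 [ -11.37165796   11.11552208  -37.6046778   116.59060489    8.26488413
   54.84465756 -121.48234726]
```

View pics/w3b.png

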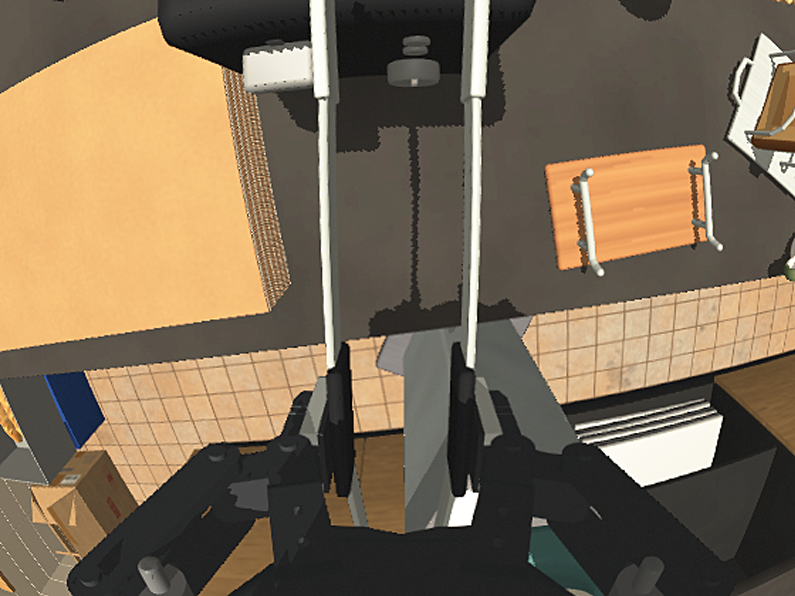

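The wrist view shows only the lever and dial end, because the toast is beyond the camera's tilt. The tongs are still well held. I'll measure the toast top edges numerically from the fixed views.

```bash
python3 - <<'E'
import cv2,numpy as np
for n,cols,r0,r1 in(('scene',range(140,200,6),188,232),('side',range(156,234,8),178,202)):
    im=cv2.imread(f'pics/{n}0.png')
    for u in cols: print(n,u,' '.join(f'{im[v,u,2]}/{im[v,u,1]}' for v in range(r0,r1,1 if n=="side" else 2)))
E
```

```text
scene 140 248/214 255/231 252/225 255/238 255/237 214/156 26/18 25/30 35/35 36/34 37/35 29/29 33/33 40/38 132/125 59/57 32/29 181/178 244/242 238/237 239/237 239/237
scene 146 253/234 255/239 174/78 193/104 124/75 185/136 181/134 177/130 176/130 189/140 132/89 109/77 84/71 33/32 40/40 44/43 44/42 43/41 78/77 246/245 239/237 238/237
scene 152 253/234 255/244 180/88 191/100 193/103 125/64 196/148 171/124 175/128 170/126 167/124 180/132 176/128 178/132 177/131 176/130 176/131 179/133 182/133 164/114 232/231 240/239
scene 158 253/235 253/235 255/241 215/141 187/98 194/104 138/68 220/167 179/132 177/130 176/130 177/129 182/132 157/106 170/115 167/113 164/111 163/110 162/110 159/108 157/102 190/180
scene 164 218/157 231/181 231/176 117/87 132/78 188/99 193/103 161/81 194/140 173/127 177/132 175/128 177/130 185/136 168/113 166/113 165/111 161/110 161/110 159/108 156/107 156/104
scene 170 244/184 229/167 216/157 247/215 246/214 219/166 187/95 191/101 176/89 149/101 177/131 175/128 173/128 177/130 182/136 174/121 164/111 162/108 159/108 158/107 157/107 156/105
scene 176 242/178 239/175 214/14
[... 1962 characters left out ...]
 220/160 214/154 216/155 222/160 230/170 234/177 230/172 230/173 233/175 232/175 229/169 229/171 234/177 222/164
side 212 168/144 169/146 160/138 155/105 209/107 210/107 189/98 150/80 182/117 222/162 223/162 221/159 220/160 215/155 206/148 217/158 218/158 216/156 217/157 215/156 215/155 220/160 229/168 230/170
side 220 167/143 167/144 168/145 166/143 162/130 187/131 169/86 165/80 152/73 135/71 161/97 212/148 220/160 218/158 215/157 214/155 213/154 212/153 210/150 210/151 210/151 210/150 209/149 209/149
side 228 168/144 170/146 167/144 165/141 161/134 162/141 161/140 163/142 162/141 163/142 163/141 163/142 165/145 161/140 164/142 163/141 162/140 165/143 168/141 154/132 90/79 86/74 89/76 90/76
```

```bash
python3 - <<'E'
from h import *
C={n:imaging.camera_info(n) for n in('scene','side')}
L={('scene','front'):[(158,201),(164,203.2),(170,206),(176,208.5),(182,211)],('scene','back'):[(158,194),(170,199),(176,201.7),(182,203.8)],
('side','front'):[(172,187.7),(180,187.2),(188,187),(196,186.5),(204,186),(212,186.2)],('side','back'):[(172,183),(180,182.7),(196,182),(204,181.3),(212,181.2)]}
for k,v in L.items():
    P=np.array([onz(k[0],u,w,240,C[k[0]])[:2] for u,w in v]);f=np.polyfit(P[:,0],P[:,1],1)
    print(k,'yaw',np.degrees(np.arctan(f[0])).round(1),'y at x=553',np.polyval(f,553).round(1),P[[0,-1]].round())
# ends: side silhouette at ~25mm below top
for n in C:
    im=cv2.imread(f'pics/{n}0.png')
im=cv2.imread('pics/side0.png')
for r in(195,205):
    print(r,[(u,im[r,u].tolist()) for u in list(range(153,165,1))][::1]);print([(u,im[r,u].tolist()) for u in range(220,232)])
E
```

```text
('scene', 'front') yaw 23.6 y at x=553 390.3 [[570. 398.]
 [526. 379.]]
('scene', 'back') yaw 23.7 y at x=553 376.6 [[584. 390.]
 [541. 371.]]
('side', 'front') yaw 24.6 y at x=553 395.4 [[583. 410.]
 [533. 387.]]
('side', 'back') yaw 25.7 y at x=553 376.8 [[593. 396.]
 [542. 372.]]
195 [(153, [85, 162, 242]), (154, [83, 159, 241]), (155, [75, 151, 238]), (156, [51, 107, 189]), (157, [30, 60, 118]), (158, [41, 82, 141]), (159, [73, 136, 197]), (160, [88, 159, 220]), (161, [88, 160, 219]), (162, [85, 157, 217]), (163, [86, 158, 217]), (164, [86, 156, 215])]
[(220, [84, 153, 212]), (221, [84, 153, 212]), (222, [83, 153, 212]), (223, [84, 152, 210]), (224, [63, 119, 178]), (225, [33, 68, 122]), (226, [30, 51, 93]), (227, [84, 109, 136]), (228, [115, 143, 165]), (229, [109, 137, 160]), (230, [109, 138, 160]), (231, [107, 135, 159])]
205 [(153, [73, 143, 226]), (154, [71, 141, 225]), (155, [70, 137, 222]), (156, [70, 140, 222]), (157, [71, 139, 221]), (158, [67, 133, 214]), (159, [54, 105, 174]), (160, [37, 70, 118]), (161, [40, 76, 125]), (162, [63, 118, 174]), (163, [77, 142, 201]), (164, [87, 158, 217])]
[(220, [76, 140, 199]), (221, [50, 97, 151]), (222, [25, 53, 103]), (223, [22, 43, 88]), (224, [26, 45, 79]), (225, [54, 65, 83]), (226, [66, 75, 87]), (227, [64, 74, 85]), (228, [64, 75, 86]), (229, [63, 73, 85]), (230, [66, 77, 88]), (231, [62, 72, 83])]
```

```bash
python3 - <<'E'
from h import *
C=imaging.camera_info('side')
a=np.radians(24);n=np.array([-np.sin(a),np.cos(a),0]);p0=np.array([553,384.5,0])+7*n
for u,v in((157.5,195),(224.7,195)):
    o,d=ray('side',u,v,C);t=n@(p0-o)/(n@d);q=o+t*d;print(q.round(1),((q-p0)@[np.cos(a),np.sin(a),0]).round(1))
E
```

```text
[604.9 415.3 228.2] 59.9
[520.  377.5 224.3] -33.0
```

Toast centre is about (565,390) at yaw 24°. That puts it 11 mm right of the tongs' axis, which the wrist view also suggests. Aligning, then advancing.

Emit:
{"api": "carry_out", "payload": {
  "series": [
    [[0.53,0.2,-0.4,-0.1,0,0,1],[0.53,0.5,-1,-0.3,0,0,2.2],[0.53,0.5,-1,-0.3,0,0,2.2],[0.53,0.5,-1,-0.3,0,0,2.2],[0.53,0.5,-1,-0.3,0,0,2.2]]
  ]
}}

```text
t: 6.55
tcp_pos: [344.5, 292.1, 217.3]
tcp_rot: [-180.0, -0.0, 23.9]
wrist_force: [-0.3, -0.0, -1.5]
opening: 45.6
finger_force: 5.7
```

Emit:
{"api": "carry_out", "payload": {
  "series": [
    [[0.53,1,0.4,0,0,0,0],[0.53,2,0.9,0,0,0,0],[0.53,3,1.3,0,0,0,0],[0.53,4,1.8,0,0,0,0],[0.53,5,2.2,0,0,0,0]]
  ]
}}

```text
t: 7.18
tcp_pos: [395.3, 314.4, 217.2]
tcp_rot: [-180.0, 0.0, 23.9]
wrist_force: [-0.3, -0.0, -0.3]
opening: 45.3
finger_force: 5.7
```

```bash
python3 - <<'E'
from h import *
s=arm.observe();print(s['tcp_pos'],s['tcp_rot'],s['wrist_force'],s['opening'])
b=shot('side','d4.png');a=shot('scene','s4.png')
A=cv2.resize(a[100:330,80:330],None,fx=1.6,fy=1.6*1.0);B=cv2.resize(b[150:380,110:360],None,fx=1.6,fy=1.6)
cv2.imwrite('pics/c4.png',np.hstack([A,B]));print(A.shape,B.shape)
E
```

```text
[395.30133757 314.38971498 217.16629885] [-1.79987442e+02  1.13140818e-02  2.39374393e+01] [-0.28481524 -0.02694617 -0.27020418] 45.308683291129334
(368, 400, 3) (368, 400, 3)
```

View pics/c4.png

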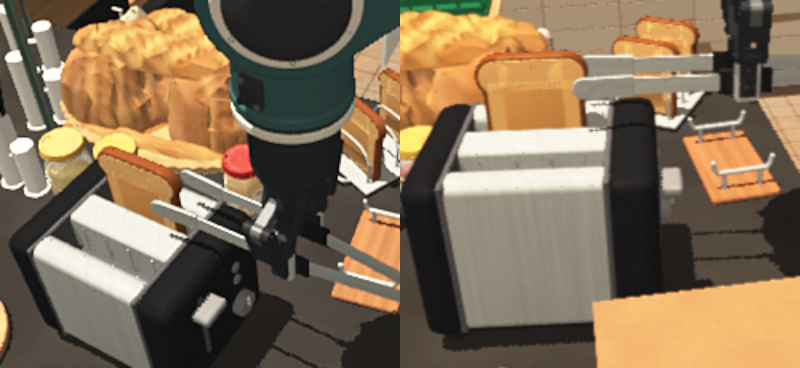

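The tongs straddle the toast's near edge, with the front tip at (575,85) before the face and the rear tip behind it. Advancing and pinching.

Emit:
{"api": "carry_out", "payload": {
  "series": [
    [[0.53,1.1,0.5,0,0,0,0],[0.53,2.2,1,0,0,0,0],[0.53,3.3,1.5,0,0,0,0],[0.53,4.4,2,0,0,0,0],[0.53,5.3,2.4,0,0,0,0]]
  ]
}}

```text
t: 7.9
tcp_pos: [448.3, 338.3, 217.1]
tcp_rot: [-180.0, 0.0, 23.9]
wrist_force: [-0.8, -0.6, -0.8]
opening: 45.2
finger_force: 5.7
```

Emit:
{"api": "carry_out", "payload": {
  "series": [
    [[0.5,0,0,0,0,0,0],[0.43,0,0,0,0,0,0],[0.39,0,0,0,0,0,0],[0.3,0,0,0,0,0,0],[0.25,0,0,0,0,0,0]]
  ],
  "squeeze": 35
}}

```text
t: 8.52
tcp_pos: [447.4, 338.0, 217.3]
tcp_rot: [-180.0, 0.0, 23.9]
wrist_force: [-0.7, 0.1, -0.0]
opening: 31.5
finger_force: 38.0
```

Emit:
{"api": "carry_out", "payload": {
  "series": [
    [[0.2,0,0,0,0,0,0],[0.2,0,0,0,0,0,0],[0.2,0,0,0,0,0,0],[0.2,0,0,0,0,0,0],[0.2,0,0,0,0,0,0]]
  ]
}}

```text
t: 9.15
tcp_pos: [447.6, 338.0, 217.2]
tcp_rot: [-180.0, 0.0, 23.9]
wrist_force: [-0.8, -1.3, -0.3]
opening: 31.6
finger_force: 38.0
```

Emit:
{"api": "carry_out", "payload": {
  "series": [
    [[0.2,0,0,0.5,0,0,0],[0.2,0,0,2,0,0,0],[0.2,0,0,4,0,0,0],[0.2,0,0,6,0,0,0],[0.2,0,0,7.5,0,0,0]]
  ]
}}

```text
t: 9.78
tcp_pos: [447.7, 338.2, 294.0]
tcp_rot: [-180.0, -0.1, 23.9]
wrist_force: [-0.6, -0.3, -1.1]
opening: 32.0
finger_force: 37.9
```

```bash
python3 - <<'E'
from h import *
s=arm.observe();print(s['tcp_pos'],s['opening'],s['joint_pos'])
b=shot('side','d5.png')
b0=cv2.imread('pics/d4.png')
# toast silhouette: bright-brown region in roi
d=cv2.absdiff(b,b0).max(2)>30
for u in(175,185,195,205,212):
    col=b[100:260,u].astype(int);g=[ (100+i) for i in range(1,160) if abs(col[i]-col[i-1]).sum()>90];print(u,g)
E
```

```text
[447.73888015 338.19158268 294.01350176] 32.00565699452147 [ -11.3745873    18.25205874  -35.5903958    97.90683967   11.40306647
   67.41343866 -116.05483368]
175 [131, 136, 137, 145, 147, 205, 206, 208, 215, 231, 232, 246, 247, 256, 257]
185 [131, 134, 136, 137, 144, 145, 146, 205, 207, 214, 215, 219, 220, 231, 232, 246, 247, 256]
195 [135, 144, 145, 146, 159, 205, 207, 214, 215, 219, 230, 231, 246, 256]
205 [130, 133, 135, 143, 144, 145, 204, 206, 213, 214, 217, 218, 230, 231, 245, 246, 255, 256]
212 [131, 136, 144, 145, 146, 204, 206, 213, 214, 217, 230, 231, 245, 246, 255]
```

Toast is gripped and level, with its lower edge at row 205 across all columns. Now I'll pin down the rack pose.

```bash
python3 - <<'E'
from h import *
import pickle
c=pickle.load(open('w1.pkl','rb'))
for u,v in((455,369),(370,470),(527,404)): print('w1 plate',onz('wrist',u/1.42,v/1.42,10,c).round(1))
C={n:imaging.camera_info(n) for n in('scene','side')}
# white plate mask edges
im=cv2.imread('pics/scene0.png');
for n,cols,r0,r1 in(('scene',[294,300,306,312,316],150,185),('scene',[320,326,332,338,344],138,170),('side',[246,252,258,264,270,276,280],168,190),('side',[262,268,274,280,286,292],156,178)):
    im=cv2.imread(f'pics/{n}0.png')
    for u in cols: print(n,u,r0,' '.join(f'{im[v,u,2]}/{im[v,u,1]}' for v in range(r0,r1)))
E
```

```text
w1 plate [552.8  88.9  10. ]
w1 plate [552.  -51.9  10. ]
w1 plate [633.8  96.3  10. ]
scene 294 150 173/136 175/137 179/143 200/165 194/156 197/161 189/135 179/84 164/80 140/82 184/132 204/155 190/141 188/139 186/137 185/136 183/134 192/141 199/147 195/143 197/145 196/145 185/138 187/140 187/140 188/141 188/141 187/139 183/134 179/127 191/153 235/230 230/229 165/129 183/128
scene 300 150 197/160 200/165 200/166 193/160 188/157 200/169 201/169 181/151 145/100 163/77 192/100 193/102 194/102 173/87 126/66 140/99 190/143 189/141 187/138 187/138 185/137 184/136 188/139 199/148 210/158 213/158 195/139 171/115 174/119 173/119 173/118 173/118 172/115 169/112 161/103
scene 306 150 196/158 200/161 199/162 202/168 193/159 186/151 204/171 197/165 174/141 169/135 128/101 32/36 66/61 107/67 169/86 196/102 193/102 192/100 173/86 150/85 174/125 194/145 186/139 185/137 184/136 182/135 184/136 194/143 213/161 229/175 222/166 187/132 165/111 169/116 170/116
scene 312 150 171/133 184/147 194/158 194/160 197/165 202/170 193/160 188/156 197/167 197/169 197/169 209/179 171/147 60/53 72/63 72/63 67/63 65/6
[... 3468 characters left out ...]
41 175/131 216/113 223/128 210/139 225/163 229/171 229/170 227/168 227/168 227/166 227/165 233/176 246/197 248/201 238/169 203/106 208/107
side 280 156 162/141 164/141 164/140 163/138 162/139 155/127 155/82 205/102 201/118 225/153 223/165 227/168 227/167 227/166 227/165 226/166 227/165 233/174 241/187 228/166 220/153 200/119
side 286 156 161/138 162/138 162/138 163/140 163/139 164/141 161/128 171/88 209/107 204/120 240/179 240/186 240/187 233/176 229/170 233/175 241/188 241/186 239/183 233/173 231/171 229/169
side 292 156 162/139 163/139 162/140 161/138 158/134 149/125 136/109 160/128 168/112 189/97 180/89 168/84 173/100 190/124 214/149 230/168 229/167 226/163 226/165 225/165 217/155 185/125
```

```bash
python3 - <<'E'
from h import *
C={n:imaging.camera_info(n) for n in('scene','side')}
L={('scene','1f'):[(300,164.8),(306,169.5),(312,175)],('scene','1b'):[(300,158.5),(306,163),(312,168)],
('side','1f'):[(252,175.5),(258,176.5),(264,177.5),(270,178),(276,179.3)],('side','1b'):[(252,172),(258,172.7),(264,174),(270,175),(276,175.8)],
('scene','2f'):[(326,149.5),(332,154),(338,158.5)],('scene','2b'):[(326,144),(332,148.5),(338,153.5)],
('side','2f'):[(262,162.7),(268,163.7),(274,164),(286,165.7)],('side','2b'):[(262,160.5),(268,160.5),(274,161.5),(286,163)]}
for k,v in L.items():
    P=np.array([onz(k[0],u,w,120,C[k[0]])[:2] for u,w in v]);f=np.polyfit(P[:,0],P[:,1],1)
    print(k,'yaw',np.degrees(np.arctan(f[0])).round(1),'y at x=600',np.polyval(f,600).round(1))
E
```

```text
('scene', '1f') yaw -2.2 y at x=600 66.5
('scene', '1b') yaw -0.6 y at x=600 52.7
('side', '1f') yaw -2.3 y at x=600 71.5
('side', '1b') yaw -4.3 y at x=600 53.9
('scene', '2f') yaw -1.2 y at x=600 -13.2
('scene', '2b') yaw -3.2 y at x=600 -25.5
('side', '2f') yaw 0.2 y at x=600 -7.4
('side', '2b') yaw 1.0 y at x=600 -23.6
```

Emit:
{"api": "carry_out", "payload": {
  "series": [
    [[0.2,0.2,-2,0,0,0,-1.5],[0.2,0.6,-5,0,0,0,-4],[0.2,1,-8.5,0,0,0,-7],[0.2,1.4,-12,0,0,0,-10],[0.2,1.8,-16,0,0,0,-13]]
  ]
}}

```text
t: 10.45
tcp_pos: [465.3, 175.9, 291.8]
tcp_rot: [180.0, 0.0, 10.8]
wrist_force: [0.7, 0.9, -1.8]
opening: 32.0
finger_force: 37.9
```

Emit:
{"api": "carry_out", "payload": {
  "series": [
    [[0.2,0.4,-4,0,0,0,-3],[0.2,0.8,-8,0,0,0,-6],[0.2,1.2,-11,0,0,0,-9],[0.2,1.5,-13.5,0,0,0,-11],[0.2,1.6,-14.5,0,0,0,-11.4]]
  ]
}}

```text
t: 11.08
tcp_pos: [481.7, 31.8, 292.1]
tcp_rot: [-180.0, 0.0, -0.6]
wrist_force: [-1.0, 0.9, -1.3]
opening: 31.6
finger_force: 37.9
```

```bash
python3 - <<'E'
from h import *
s=arm.observe();print(s['tcp_pos'],s['tcp_rot'],s['wrist_force'],s['opening'])
a=shot('scene','s6.png');b=shot('side','d6.png')
# crust/top edges of carried toast: print profile in side where expected
p=s['tcp_pos']
for n in('scene','side'):
    print(n,[proj(n,p+[128.3+dx,dy,22.8]).round(1).tolist() for dx,dy in((-40,7),(40,7),(40,-7),(-40,-7))],'bottom',[proj(n,p+[128.3+dx,7,-87.2]).round(1).tolist() for dx in(-45,45)])
A=cv2.resize(a[90:260,200:400],None,fx=2,fy=2);B=cv2.resize(b[90:260,200:400],None,fx=2,fy=2)
cv2.imwrite('pics/c6.png',np.hstack([A,B]))
E
```

```text
[481.70215046  31.8082206  292.10965933] [-1.79995358e+02  1.71850109e-02 -5.64708182e-01] [-1.03486077  0.86498172 -1.31159365] 31.63385804709829
scene [[329.2, 87.1], [301.0, 70.2], [306.6, 68.0], [334.8, 84.7]] bottom [[326.7, 137.8], [297.8, 117.6]]
side [[278.2, 82.1], [241.8, 80.0], [244.7, 78.8], [280.7, 80.8]] bottom [[281.5, 135.7], [242.6, 131.9]]
```

View pics/c6.png

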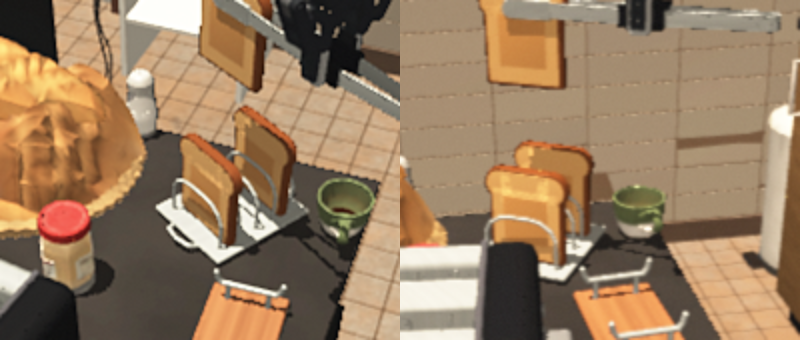

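The carried toast hangs upright and square above the rack. Its lower corners in the side crop, (490,82) and (563,88), agree with my projection to 2 px. Lowering.

Emit:
{"api": "carry_out", "payload": {
  "series": [
    [[0.2,0,0.2,-1.5,0,0,0],[0.2,0,0.2,-4.5,0,0,0],[0.2,0,0.2,-8,0,0,0],[0.2,0,0.2,-11,0,0,0],[0.2,0,0.2,-12.5,0,0,0]]
  ]
}}

```text
t: 11.8
tcp_pos: [480.6, 36.1, 165.2]
tcp_rot: [-180.0, 0.1, -0.3]
wrist_force: [0.3, -0.4, -1.3]
opening: 31.6
finger_force: 37.9
```

```bash
python3 - <<'E'
from h import *
s=arm.observe();print(s['tcp_pos'],s['tcp_rot'],s['wrist_force'])
a=shot('scene','s7.png');b=shot('side','d7.png');p=s['tcp_pos']
for n,im in(('scene',a),('side',b)):
    # top of toast band profile at centre: project and print crust band
    for dx in(-20,0,20):
        f=proj(n,p+[128.3+dx,5.7,22.8]);g=proj(n,p+[128.3+dx,-8.3,22.8]);u=int(round((f[0]+g[0])/2))
        r=int(g[1])-5;print(n,dx,u,f.round(1),g.round(1),r,' '.join(f'{im[v,u,2]}/{im[v,u,1]}' for v in range(r,r+18)))
E
```

```text
[480.59576751  36.10624575 165.22995405] [-1.79965936e+02  1.42497938e-01 -3.49991270e-01] [ 0.31046497 -0.35984309 -1.31121258]
scene -20 320 [317.1 139.6] [322.3 137.1] 132 182/173 180/171 174/166 174/166 171/167 166/151 186/118 202/102 197/103 200/107 180/95 140/76 155/103 179/131 183/136 195/142 195/144 176/128
scene 0 313 [310.7 135. ] [315.8 132.5] 127 207/167 210/168 209/167 206/165 205/170 209/169 205/135 198/101 197/103 199/104 183/94 152/82 163/113 193/144 190/142 187/135 182/133 219/199
scene 20 307 [304.5 130.5] [309.6 128.1] 123 194/162 188/152 202/167 213/178 196/164 153/112 159/74 198/102 200/106 196/105 166/84 154/91 189/136 194/147 190/140 188/135 189/151 245/245
side -20 272 [270.6 142.8] [273.1 140.8] 135 181/155 172/148 170/147 171/147 168/145 171/148 168/147 180/140 216/116 221/123 176/105 234/172 239/184 248/203 246/200 245/204 237/212 149/139
side 0 263 [261.9 141.9] [264.5 139.9] 134 168/142 174/144 172/148 171/147 170/145 169/146 170/147 181/141 216/115 220/122 182/110 233/170 228/170 226/166 226/165 229/178 230/199 158/147
side 20 255 [253.4 141. ] [256.  139.1] 134 160/135 153/125 179/154 172/149 170/147 171/149 172/136 194/102 202/104 167/101 242/183 230/172 228/169 228/170 235/178 237/188 232/200 168/158
```

```bash
python3 - <<'E'
from h import *
s=arm.observe();print(s['tcp_pos'],s['tcp_rot'])
C={n:imaging.camera_info(n) for n in('scene','side')}
# find bright thin wire (white) of the outer arch in front of slice 1 and cast onto plane y candidates via both views
pts={}
for n,(u0,u1,v0,v1) in(('scene',(286,322,172,215)),('side',(242,284,194,224))):
    im=cv2.imread(f'pics/{n}0.png').astype(int);m=(im.min(2)>150)
    print(n)
    for v in range(v0,v1,2):
        print(v,u0,''.join('#' if m[v,u] else '.' for u in range(u0,u1)))
E
```

```text
[480.79784999  35.71106434 165.86925982] [-1.79974665e+02  1.44299090e-01 -3.87360611e-01]
scene
172 286 ....................................
174 286 ....................................
176 286 ....................................
178 286 ...................................#
180 286 ..######............................
182 286 ........###.........................
184 286 ..........###......................#
186 286 .............##....................#
188 286 ..###..........###................##
190 286 ..###............###.............###
192 286 ..###..............##.............##
194 286 ##.###..............##............##
196 286 #########............##...........##
198 286 ###########............#..........##
200 286 ##############....................##
202 286 ################........#.........##
204 286 ....##############.................#
206 286 ##....##############................
208 286 .###....##############..............
210 286 ...####...##############............
212 286 ......#################..#..........
214 286 ...............#####################
side
194 242 ..........................................
196 242 ..........................................
198 242 ......###########.##......................
200 242 ...##................######...............
202 242 ............................##............
204 242 ..............................###.........
206 242 .................................#........
208 242 ..................................#......#
210 242 ...................................#.....#
212 242 .........................................#
214 242 .........................................#
216 242 .........................................#
218 242 ..........................................
220 242 ..........................................
222 242 ............................####..........
```

```bash
python3 - <<'E'
from h import *
C={n:imaging.camera_info(n) for n in('scene','side')}
W={'scene':[(290,180.3),(295,182.2),(297.5,184),(300,186),(302.5,188),(304.5,190),(306.5,192),(307.5,194)],'side':[(245.5,200),(252,198),(261,198.3),(266,200),(271.5,202),(273.5,204),(275.5,206)]}
for Y in(69,73,77):
  for n in W:
    print(Y,n,[tuple((lambda o,d:(o+d*(Y-o[1])/d[1]).round()[[0,2]].astype(int).tolist())(*ray(n,u,v,C[n]))) for u,v in W[n]])
E
```

```text
69 scene [(640, 57), (622, 63), (614, 64), (605, 64), (596, 65), (589, 64), (582, 63), (579, 59)]
69 side [(642, 58), (626, 65), (604, 68), (592, 65), (579, 63), (575, 58), (570, 54)]
73 scene [(635, 62), (618, 69), (609, 70), (600, 70), (592, 70), (585, 69), (578, 68), (574, 65)]
73 side [(640, 60), (624, 67), (602, 70), (591, 68), (578, 65), (573, 61), (569, 57)]
77 scene [(630, 68), (613, 74), (604, 75), (596, 75), (587, 76), (580, 75), (574, 74), (570, 70)]
77 side [(638, 62), (622, 69), (601, 72), (589, 70), (576, 67), (572, 63), (567, 59)]
```

Emit:
{"api": "carry_out", "payload": {
  "series": [
    [[0.2,0,-0.3,0,0,0,0],[0.2,0,-0.3,-0.2,0,0,0],[0.2,0,-0.3,-0.8,0,0,0],[0.2,0,-0.3,-1.4,0,0,0],[0.2,0,-0.3,-1.8,0,0,0]]
  ]
}}

```text
t: 12.52
tcp_pos: [481.4, 32.0, 148.8]
tcp_rot: [-180.0, 0.0, -0.5]
wrist_force: [-0.3, -0.3, -1.3]
opening: 31.9
finger_force: 37.9
```

Emit:
{"api": "carry_out", "payload": {
  "series": [
    [[0.2,0,0,-0.4,0,0,0],[0.2,0,0,-0.8,0,0,0],[0.2,0,0,-1.2,0,0,0],[0.2,0,0,-1.6,0,0,0],[0.2,0,0,-2,0,0,0]]
  ]
}}

```text
t: 13.15
tcp_pos: [481.6, 32.0, 129.0]
tcp_rot: [-180.0, 0.0, -0.5]
wrist_force: [0.2, -0.9, -0.6]
opening: 32.0
finger_force: 37.9
```

Emit:
{"api": "carry_out", "payload": {
  "series": [
    [[0.2,0,0,-0.4,0,0,0],[0.2,0,0,-0.8,0,0,0],[0.2,0,0,-1.2,0,0,0],[0.2,0,0,-1.6,0,0,0],[0.2,0,0,-2.1,0,0,0]]
  ]
}}

```text
t: 13.78
tcp_pos: [481.6, 32.0, 108.0]
tcp_rot: [-180.0, -0.0, -0.5]
wrist_force: [0.2, -0.5, -0.9]
opening: 32.0
finger_force: 37.9
```

Emit:
{"api": "carry_out", "payload": {
  "series": [
    [[0.2,0,0,-0.2,0,0,0],[0.2,0,0,-0.4,0,0,0],[0.2,0,0,-0.5,0,0,0],[0.2,0,0,-0.6,0,0,0],[0.2,0,0,-0.6,0,0,0]]
  ]
}}

```text
t: 14.4
tcp_pos: [481.6, 32.0, 102.3]
tcp_rot: [-180.0, 0.0, -0.5]
wrist_force: [0.1, -0.8, -0.7]
opening: 32.1
finger_force: 37.9
```

Emit:
{"api": "carry_out", "payload": {
  "series": [
    [[0.2,0,0,-0.1,0,0,0],[0.2,0,0,-0.2,0,0,0],[0.2,0,0,-0.3,0,0,0],[0.2,0,0,-0.3,0,0,0],[0.2,0,0,-0.3,0,0,0]]
  ]
}}

```text
t: 15.02
tcp_pos: [481.6, 32.0, 99.3]
tcp_rot: [-180.0, 0.0, -0.5]
wrist_force: [1.1, 0.2, -0.6]
opening: 31.6
finger_force: 37.9
```

Emit:
{"api": "carry_out", "payload": {
  "series": [
    [[0.2,0,0,-0.1,0,0,0],[0.2,0,0,-0.2,0,0,0],[0.2,0,0,-0.2,0,0,0],[0.2,0,0,-0.2,0,0,0],[0.2,0,0,-0.2,0,0,0]]
  ]
}}

```text
t: 15.65
tcp_pos: [481.6, 32.0, 97.3]
tcp_rot: [-180.0, -0.0, -0.5]
wrist_force: [-1.0, -0.5, -1.1]
opening: 31.7
finger_force: 38.0
```

Emit:
{"api": "carry_out", "payload": {
  "series": [
    [[0.2,0,0,-0.1,0,0,0],[0.2,0,0,-0.2,0,0,0],[0.2,0,0,-0.2,0,0,0],[0.2,0,0,-0.2,0,0,0],[0.2,0,0,-0.2,0,0,0]]
  ]
}}

```text
t: 16.27
tcp_pos: [481.7, 32.0, 95.3]
tcp_rot: [-180.0, -0.0, -0.5]
wrist_force: [-0.2, 0.1, 1.6]
opening: 32.1
finger_force: 38.1
```

```bash
python3 - <<'E'
from h import *
s=arm.observe();print(s['tcp_pos'],s['wrist_force'],s['ft_torque'])
a=shot('scene','s8.png');b=shot('side','d8.png');p=s['tcp_pos']
for n,im in(('scene',a),('side',b)):
    for dx in(-20,20):
        f=proj(n,[610+dx,39,120]);g=proj(n,[610+dx,25,120]);u=int(round((f[0]+g[0])/2))
        r=int(g[1])-7;print(n,dx,u,f.round(1),g.round(1),r,' '.join(f'{im[v,u,2]}/{im[v,u,1]}' for v in range(r,r+20)))
E
```

```text
[481.69356429  31.98728734  95.29929824] [-0.20589029  0.06519218  1.55752902] [-0.20653965 -0.20971411 -0.04578907]
scene -20 318 [316.  164.7] [320.9 162.1] 155 130/87 156/108 154/107 152/107 156/114 157/111 175/101 195/100 197/104 197/104 191/100 164/86 160/104 189/139 201/150 197/145 189/144 209/182 202/172 157/81
scene 20 306 [304.  155.5] [308.8 153.1] 146 207/165 204/162 203/163 199/162 205/169 211/167 209/136 200/102 200/106 200/106 183/93 156/88 174/123 196/146 193/146 193/145 181/139 161/117 176/99 197/101
side -20 273 [271.5 172.1] [273.9 169.9] 162 213/111 214/118 205/133 222/162 230/171 229/170 229/171 228/166 219/141 216/113 219/121 186/114 238/179 232/156 214/113 217/117 180/105 235/173 244/193 245/197
side 20 256 [254.8 170. ] [257.4 167.8] 160 165/140 166/142 165/143 164/141 158/133 153/126 173/147 135/102 163/81 214/108 216/120 191/119 222/157 216/119 212/109 207/115 204/132 224/162 229/171 229/169
```

Contact is felt at z≈95 (force up about 2.5 N), and both views put the toast top at about 119 mm, so it is on the base. Releasing gently.

Emit:
{"api": "carry_out", "payload": {
  "series": [
    [[0.38,0,0,0,0,0,0],[0.4,0,0,0,0,0,0],[0.42,0,0,0,0,0,0],[0.44,0,0,0,0,0,0],[0.455,0,0,0,0,0,0]]
  ]
}}

```text
t: 17.0
tcp_pos: [481.6, 32.0, 95.3]
tcp_rot: [-180.0, 0.0, -0.5]
wrist_force: [0.6, -0.2, -1.1]
opening: 38.7
finger_force: 8.6
```

Emit:
{"api": "carry_out", "payload": {
  "series": [
    [[0.46,0,0,0,0,0,0],[0.46,0,0,0,0,0,0],[0.46,0,0,0,0,0,0],[0.46,0,0,0,0,0,0],[0.46,0,0,0,0,0,0]]
  ]
}}

```text
t: 17.62
tcp_pos: [481.6, 32.0, 95.3]
tcp_rot: [-180.0, 0.0, -0.5]
wrist_force: [0.5, -0.3, -1.1]
opening: 39.2
finger_force: 8.5
```

```bash
python3 - <<'E'
from h import *
s=arm.observe();print(s['tcp_pos'],s['wrist_force'],s['opening'])
a=shot('scene','s9.png');b=shot('side','d9.png')
for n,im in(('scene',a),('side',b)):
    for dx in(-20,20):
        f=proj(n,[610+dx,39,120]);g=proj(n,[610+dx,25,120]);u=int(round((f[0]+g[0])/2))
        r=int(g[1])-7;print(n,dx,u,f.round(1),g.round(1),r,' '.join(f'{im[v,u,2]}/{im[v,u,1]}' for v in range(r,r+20)))
E
```

```text
[481.56013117  32.02423969  95.25428487] [ 0.54683739 -0.32938183 -1.1219282 ] 39.17259677122425
scene -20 318 [316.  164.7] [320.9 162.1] 155 129/86 154/107 154/108 153/108 155/115 161/108 183/100 198/102 196/103 198/106 182/92 155/84 144/97 172/128 197/148 194/143 191/142 190/143 189/140 181/120
scene 20 306 [304.  155.5] [308.8 153.1] 146 208/166 203/162 203/163 199/163 206/171 179/136 158/72 199/103 200/107 197/104 169/83 166/102 183/133 173/128 193/144 191/144 185/139 175/123 182/103 195/101
side -20 273 [271.5 172.1] [273.9 169.9] 162 214/112 215/121 205/133 222/163 228/168 228/169 229/171 227/164 218/137 214/112 217/119 174/105 220/158 209/138 208/107 209/108 197/113 234/167 237/182 240/187
side 20 256 [254.8 170. ] [257.4 167.8] 160 165/141 164/140 163/140 164/141 157/134 155/127 173/148 138/104 165/83 213/107 219/124 210/139 222/157 217/125 216/112 208/113 194/124 231/172 228/170 227/164
```

Toast stands steady, shifted under 1 px. Withdrawing straight back.

Emit:
{"api": "carry_out", "payload": {
  "series": [
    [[0.46,-0.5,0,0,0,0,0],[0.46,-1.2,0,0,0,0,0],[0.46,-2.2,0,0,0,0,0],[0.46,-3.2,0,0,0,0,0],[0.46,-4.2,0,0,0,0,0]]
  ]
}}

```text
t: 18.35
tcp_pos: [438.8, 32.0, 95.3]
tcp_rot: [-180.0, 0.0, -0.5]
wrist_force: [-0.5, 1.0, -0.8]
opening: 39.4
finger_force: 8.5
```

Emit:
{"api": "carry_out", "payload": {
  "series": [
    [[0.46,-1,0,0,0,0,0],[0.46,-2,0,0,0,0,0],[0.46,-3,0,0,0,0,0],[0.46,-4,0,0,0,0,0],[0.46,-4.6,0,0,0,0,0]]
  ]
}}

```text
t: 18.98
tcp_pos: [393.0, 32.0, 95.3]
tcp_rot: [-180.0, 0.0, -0.5]
wrist_force: [0.5, -0.6, -1.3]
opening: 39.5
finger_force: 8.5
```

```bash
python3 - <<'E'
from h import *
s=arm.observe();print(s['tcp_pos'],s['tcp_rot'],s['wrist_force'],s['opening'],s['joint_pos'])
a=shot('scene','s10.png');b=shot('side','d10.png')
for n,im in(('scene',a),('side',b)):
    for dx in(-20,20):
        f=proj(n,[610+dx,39,120]);g=proj(n,[610+dx,25,120]);u=int(round((f[0]+g[0])/2))
        r=int(g[1])-7;print(n,dx,u,r,' '.join(f'{im[v,u,2]}/{im[v,u,1]}' for v in range(r,r+20)))
E
```

```text
[392.99165865  32.00289625  95.29987136] [-1.79999870e+02  5.25568507e-04 -4.59884150e-01] [ 0.46700787 -0.55028843 -1.32993444] 39.53362049351151 [  10.21534069   16.23006273  -21.42374363  130.33536395   10.2686321
   34.93620231 -109.33550167]
scene -20 318 155 130/87 156/109 155/108 154/109 156/114 161/109 182/99 199/103 197/103 200/107 186/95 158/87 167/116 202/152 220/166 215/162 208/158 201/150 185/123 176/95
scene 20 306 146 207/166 205/164 203/163 200/163 208/172 178/135 161/73 204/106 199/106 199/105 174/88 148/82 176/125 198/149 192/145 193/146 188/141 166/111 170/86 198/103
side -20 273 162 213/111 216/120 206/134 221/162 229/169 228/170 229/170 227/167 217/135 214/112 220/123 153/89 190/131 221/143 216/113 218/118 182/108 231/166 232/173 231/174
side 20 256 160 164/142 165/140 165/143 165/143 157/133 154/127 171/146 145/107 181/90 215/111 213/120 208/135 220/153 214/117 214/109 205/113 203/132 226/165 229/171 229/170
```

Toast unmoved. Lifting and returning to the rest.

Emit:
{"api": "carry_out", "payload": {
  "series": [
    [[0.48,0,0,2,0,0,0],[0.48,0,0,5,0,0,0],[0.48,0,0,8,0,0,0],[0.48,0,0,11,0,0,4],[0.48,0,1,12,0,0,12]]
  ]
}}

```text
t: 19.7
tcp_pos: [394.4, 41.8, 216.9]
tcp_rot: [180.0, -0.1, 11.7]
wrist_force: [-0.5, 0.2, -1.6]
opening: 41.0
finger_force: 7.9
```

Emit:
{"api": "carry_out", "payload": {
  "series": [
    [[0.48,1,2,0,0,0,10],[0.48,2,4,0,0,0,20],[0.48,3,6,0,0,0,30],[0.48,4,7,0,0,0,40],[0.48,5,8,0,0,0,50]]
  ]
}}

```text
t: 20.32
tcp_pos: [444.1, 122.5, 215.3]
tcp_rot: [-180.0, -0.0, 61.9]
wrist_force: [-0.5, 0.0, -1.4]
opening: 41.0
finger_force: 7.9
```

Emit:
{"api": "carry_out", "payload": {
  "series": [
    [[0.48,0.5,1,0,0,0,10],[0.48,1,2,0,0,0,20],[0.48,1.1,2.6,0,0,0,30],[0.48,1.1,2.6,0,0,0,40],[0.48,1.1,2.6,0,0,0,50]]
  ]
}}

```text
t: 20.95
tcp_pos: [454.8, 148.1, 215.2]
tcp_rot: [-180.0, -0.0, 111.9]
wrist_force: [0.6, -1.2, -0.0]
opening: 41.0
finger_force: 7.9
```

Emit:
{"api": "carry_out", "payload": {
  "series": [
    [[0.48,0,0,0,0,0,6],[0.48,0,0,0,0,0,12.2],[0.48,0,0,0,0,0,12.2],[0.48,0,0,0,0,0,12.2],[0.48,0,0,0,0,0,12.2]]
  ]
}}

```text
t: 21.58
tcp_pos: [454.6, 148.1, 215.3]
tcp_rot: [-180.0, 0.0, 123.7]
wrist_force: [0.2, -0.0, -0.9]
opening: 41.2
finger_force: 7.9
```

Emit:
{"api": "carry_out", "payload": {
  "series": [
    [[0.48,-0.1,0,-4,0,0,0],[0.48,-0.1,0,-9,0,0,0],[0.48,-0.1,0,-13,0,0,0],[0.48,-0.1,0,-15.5,0,0,0],[0.48,-0.1,0,-16.3,0,0,0]]
  ]
}}

```text
t: 22.2
tcp_pos: [453.0, 148.0, 51.2]
tcp_rot: [-179.9, -0.0, 123.7]
wrist_force: [1.0, 0.6, -1.3]
opening: 40.7
finger_force: 7.9
```

Emit:
{"api": "carry_out", "payload": {
  "series": [
    [[0.48,0,0,-0.3,0,0,0],[0.48,0,0,-0.6,0,0,0],[0.48,0,0,-0.9,0,0,0],[0.48,0,0,-1,0,0,0],[0.48,0,0,-1,0,0,0]]
  ]
}}

```text
t: 22.82
tcp_pos: [453.7, 148.0, 42.4]
tcp_rot: [180.0, 0.0, 123.7]
wrist_force: [-0.1, 0.1, -1.0]
opening: 41.1
finger_force: 7.9
```

Emit:
{"api": "carry_out", "payload": {
  "series": [
    [[0.48,0,0,-0.1,0,0,0],[0.48,0,0,-0.2,0,0,0],[0.48,0,0,-0.2,0,0,0],[0.48,0,0,-0.2,0,0,0],[0.48,0,0,-0.2,0,0,0]]
  ]
}}

```text
t: 23.45
tcp_pos: [453.8, 148.1, 40.8]
tcp_rot: [180.0, 0.0, 123.7]
wrist_force: [-3.0, -1.6, 12.1]
opening: 41.5
finger_force: 8.3
```

Contact at 40.8. Easing off a touch and opening gradually.

Emit:
{"api": "carry_out", "payload": {
  "series": [
    [[0.48,0,0,0.1,0,0,0],[0.5,0,0,0.1,0,0,0],[0.52,0,0,0.1,0,0,0],[0.54,0,0,0.1,0,0,0],[0.56,0,0,0.1,0,0,0]]
  ]
}}

```text
t: 24.08
tcp_pos: [453.6, 148.0, 41.2]
tcp_rot: [-180.0, -0.0, 123.7]
wrist_force: [-0.4, -0.7, -1.0]
opening: 47.6
finger_force: 4.8
```

Emit:
{"api": "carry_out", "payload": {
  "series": [
    [[0.6,0,0,0,0,0,0],[0.8,0,0,0,0,0,0],[1,0,0,0,0,0,0],[1,0,0,0,0,0,0],[1,0,0,0,0,0,0]]
  ]
}}

```text
t: 24.7
tcp_pos: [453.6, 148.0, 41.3]
tcp_rot: [-180.0, 0.0, 123.7]
wrist_force: [-0.2, 0.5, 0.0]
opening: 85.3
finger_force: 0.0
```

Emit:
{"api": "carry_out", "payload": {
  "series": [
    [[1,0,0,1,0,0,0],[1,0,0,4,0,0,0],[1,0,0,9,0,0,0],[1,0,0,15,0,0,0],[1,0,0,21,0,0,0]]
  ]
}}

```text
t: 25.32
tcp_pos: [453.0, 148.2, 253.7]
tcp_rot: [-180.0, -0.0, 123.8]
wrist_force: [0.8, -1.0, 0.9]
opening: 85.6
finger_force: 0.0
```

```bash
python3 - <<'E'
from h import *
s=arm.observe();print(s['tcp_pos'],s['tcp_rot'],s['opening'])
w0=cv2.imread('pics/w1.png');w=shot('wrist','w11.png');a=shot('scene','s11.png');b=shot('side','d11.png')
def diff(p,q): 
    d=(cv2.absdiff(p,q).max(2)>40).astype(np.uint8);n,l,st,_=cv2.connectedComponentsWithStats(cv2.morphologyEx(d,cv2.MORPH_OPEN,np.ones((2,2),np.uint8)));return [x.tolist() for x in st[1:] if x[4]>12]
print('wrist tongs region',diff(w0[30:300,220:340],w[30:300,220:340]))
print('side rack/tongs',diff(cv2.imread('pics/side0.png')[150:290,240:380],b[150:290,240:380]))
for n,im in(('side',b),):
    for u in(256,264,273): print(u,' '.join(f'{im[v,u,2]}/{im[v,u,1]}' for v in range(160,182)))
E
```

```text
[453.00836035 148.18236398 253.71553312] [-1.79999695e+02 -8.95429973e-03  1.23773953e+02] 85.56538299863732
wrist tongs region [[0, 0, 2, 9, 18], [33, 33, 2, 10, 20], [37, 34, 2, 8, 16], [36, 65, 2, 12, 24], [36, 73, 6, 22, 56], [86, 81, 4, 8, 20], [26, 90, 3, 16, 35], [37, 96, 6, 24, 74], [35, 109, 11, 35, 116], [82, 122, 4, 12, 28], [28, 134, 2, 24, 48], [81, 135, 2, 10, 20], [44, 146, 2, 12, 24], [80, 156, 2, 9, 18], [81, 179, 5, 3, 13], [40, 184, 16, 59, 232], [98, 186, 2, 7, 14], [29, 191, 5, 7, 20], [79, 199, 12, 6, 32], [52, 200, 22, 4, 59], [89, 206, 9, 7, 25], [109, 236, 11, 8, 27], [53, 240, 4, 7, 14], [98, 245, 7, 8, 28], [54, 246, 11, 20, 88], [69, 247, 4, 12, 28], [107, 255, 6, 5, 16], [66, 261, 4, 4, 14], [78, 267, 12, 3, 23], [108, 266, 8, 4, 20]]
side rack/tongs [[6, 19, 12, 6, 44], [20, 20, 27, 14, 103], [43, 45, 4, 8, 18], [43, 58, 13, 10, 62], [81, 75, 3, 6, 16], [95, 77, 20, 26, 219], [71, 90, 17, 10, 113]]
256 165/140 164/141 167/143 164/141 160/137 153/127 173/147 136/102 164/82 215/109 220/125 205/133 210/144 215/117 215/112 204/114 204/132 225/164 229/171 229/169 228/169 229/171
264 141/73 205/103 191/107 224/155 243/192 245/198 244/196 243/193 239/181 223/135 215/110 217/121 187/118 220/156 214/122 217/112 214/118 191/119 229/168 229/169 229/171 227/167
273 163/138 174/115 213/111 216/122 206/134 222/162 229/169 229/169 229/172 227/164 219/137 216/114 220/123 181/112 235/175 223/143 215/112 219/119 181/107 233/170 241/188 243/193
```

```bash
python3 - <<'E'
from h import *
for f in('w1','w11'):
    g=cv2.imread(f'pics/{f}.png').min(2)
    print(f,[(r,np.where(g[r,235:325]>140)[0][[0,-1]]+235) for r in(60,80,110,150,265)])
    h=cv2.imread(f'pics/{f}.png').max(2);print([(r,np.where(h[r,255:310]<28)[0]+255) for r in(175,195)])
workorder.close_job()
E
```

```text
w1 [(60, array([252, 311])), (80, array([254, 310])), (110, array([256, 307])), (150, array([257, 306])), (265, array([271, 324]))]
[(175, array([262, 301])), (195, array([259, 260, 261, 262, 263]))]
w11 [(60, array([253, 311])), (80, array([255, 310])), (110, array([257, 308])), (150, array([258, 306])), (265, array([272, 324]))]
[(175, array([263])), (195, array([260, 261, 262, 263, 264, 301]))]
the job is handed in; nothing more can be done
```

The toast is standing in the rack's left-hand empty slot on the base, the tongs are back on their rest within about 1 px of where they lay, and the job is handed in at about 25 s; no verdict was returned.

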